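Lock the circuit board in its holder with the wing knob

ROBOT

A 6-joint arm with a two-finger parallel gripper is mounted at the origin on the work surface. World frame = base frame: x ahead of the robot, y to its left, z up, the work surface at z = 0. Lengths are in m, angles in rad, forces in N, time in s.
With the tool pointing down it reaches from about 0.3 to 0.775 m from the base axis. Payload 14.6 kg.
Tool frame: the origin (TCP) lies midway between the tips of the shut fingers; the grasp point (between the pads) lies 19 mm behind it (ctrl.hold_point_z is the distance from the TCP to the grasp point, in m); z points along the fingers, x is the direction in which the jaws open and shut, and the axes are right-handed (so a half turn about z gives the same grasp; the last joint's range is limited). The gripper opens to 94 mm and grips with 3 to 60 N. Pads are 16 mm wide; open, the fingers measure 119 mm over their backs; the gripper's body (75 mm by 177 mm) begins 78 mm behind the grasp point.
Start: joints at [-1.346, 0.3, 1.521, -0, 1.321, -0.067], TCP at [0.158, -0.527, 0.205] pointing down, gripper open.
Joint ranges: [-3.03, 3.03], [-0.79, 2.21], [0.23, 2.52], [-1.04, 4.18], [0, 3.07], [-2.55, 2.55]. Speed limits (rad/s): [2.22, 2.22, 2.57, 3.14, 3.14, 3.14].

INTERFACE

Orientations are given as [roll, pitch, yaw] about the fixed x, y, z axes, in that order (R = Rz(yaw) Ry(pitch) Rx(roll)).
In Python, from station import ctrl, viewer, ticket, nets gives the robot as it stands.
- The arm moves only by the tool carry_out, never from a script. Its argument "commands" is one flat list of numbers, 7 for each row, row after row: the closure, from -1 (fully open) to 1 (shut), so that 0 is half open, then the shift along the world's x, y, z in cm, then the turn, a rotation vector about the world's x, y, z in rad. In form: [gripper, tx, ty, tz, ax, ay, az, gripper, tx, ty, tz, ax, ay, az, ...]. A call has 1 to 12 rows; each row is the pose to reach, as a shift and turn from the pose measured when the call began; what a row does not reach only later rows make up. A row lasts 1/12 s, in which the tool goes at most 41.7 mm and 7.16 degrees, less where a joint would pass 70% of its speed; a pose out of reach is approached as far as the arm can. A call with a gripper value outside its range is refused whole. The fingers move at their own pace and stop on an object; "force" is the grip in N (left out, the last holds). Time passes only in rows, so rows that repeat a pose let the fingers close. It gives the time, the measured TCP pose, the force and the opening at its end, in the units of the state.
- ctrl.get_obs(): the state, without advancing time (a new reading comes with each control period).
- viewer.camera(name): name is "side" or "top" or "wrist"; returns (picture, depth): 480x640x3 uint8, blue, green, red; 480x640 float32, m along the optical axis (not along the pixel's ray), 0 where there is no reading.
- viewer.camera_info(name): a dict with "fx", "fy", "cx", "cy" (pixels), "R" (3x3) and "t" (3): a world point X has camera coordinates R X + t. Camera axes: x right, y down, z forward; pixel columns grow to the right and rows downward; lengths in m; the calibration is good to about 2 mm. A picture is of the moment at which its call begins: read the wrist's pose just before it. camera_info takes no time and is no camera call; for the wrist camera it gives the pose at the moment of the call.
- ticket.hand_in(): hands the job in, once; it reports no verdict.
Trained networks look in the newest picture that a camera, given by its name, has taken for a name from the list of things; names that differ only in an ending like _2 or _b are one class to them, and where a whole thing is asked for, a point or a joint stands for the part that bears it (a point fixed in the world has none). Each returns a list of dicts, best first, with "confidence" (0 to 1); they miss things now and then, are a little off and sometimes report something else, mostly with a low value. They report only what shows in the picture. A call takes as long as a camera call.
- nets.silhouettes(camera, thing): "region" (480x640 bool, what is visible of it) and "extent" ([left, top, right, bottom] in pixels, round what is visible of it).
The state is a dict: "time_s": time; "qpos": joint angles; "joint_vel": joint speeds; "tau": joint torques, N m; "ee_pos": TCP position; "eef_rot": TCP orientation; "force": force on the tool from outside, world axes, zero at the start; "moment": the same for the moment, N m; "grip_width": finger opening in m.
Only numpy, scipy, OpenCV 4.12 (cv2) and the standard library are available. Lean on these libraries where they do the work, as an engineer would, in place of code of your own. Each camera call takes 0.05 s, during which the arm holds its last target. There are 200 camera calls.

TASK

Lock the green circuit board in its holder: turn the orange wing knob beside it clockwise, as seen from above, all the way to its stop, so that its wings lie along the thin metal guard and its steel clamp arm reaches over the board's edge, then let go. Do not knock against that guard, and leave the black wing knob of the other holder as it is.

Things in the scene. Friction and masses are not known exactly. Their poses are not given: they have to be found in the camera images.
- lock_knob (a joint): turn of the orange wing knob about its upright axis, rad: 0 is the open stop (wings square to the guard), growing clockwise as seen from above to 1.571 at the locked stop (wings parallel to the guard, clamp arm over the green board). Starts between 0.1 and 0.45, drags with a steady 0.1 N m or so and stays where it is left.
- lock_knob_grip (a point): grip point of the orange butterfly knob, on its axis, 62 mm above the table. Wings along its x (70 mm tip to tip), 10 mm thick along its y with flat faces, 36 to 76 mm above the table; z up, turns with the knob. Below: a hub and a steel clamp arm 12 mm wide, 26 to 31 mm up, reaching 45 mm along -y. The board, 30 mm from the axis away from the guard, with its parts is at most 33 mm high.
- guard: upright aluminium sheet with red top edge on the orange knob's holder, fixed: 130 mm long (x), 3 mm thick (y), 12 to 70 mm above the table. Origin mid lower edge, 12 mm up; the knob's axis is 47.5 mm along its -y. Passing wing tips clear it by 11 mm. With the knob locked, 41 mm lie between wing face and guard: open the fingers only a little to let go.
- black_knob_tip (a point): a wing tip of the black wing knob, 35 mm from that knob's axis (its x points outward along the wing), 62 mm above the table. Knob and guard of the same make and size on a like holder with a blue board; it turns as easily and must stay as it is.

How it is judged:
By the outcome, as a careful person would: the job done as asked, in the order asked, and still so for the second after the job is handed in, with the robot touching nothing.
It also fails if it takes over 32 s, if anything falls off the work surface, if the arm or the gripper's body presses on something with over 40 N, if the wrist force passes 120 N, or if a joint passes its speed limit or range.

## Working session

There is one attempt and no reset: what is moved stays moved. The work goes in short steps, Python scripts to look and compute and a tool call to move; the robot and the scene stay as the last step left them, time stands still between calls to the robot, and variables do not carry over. Pictures are saved under pics/ and viewed, about 8 in all and at most 12, crops included, and the job is handed in when it is done.

Besides the shell and the picture viewer there is one more tool, called as name(argument=value, ...), one argument or row to a line, values as JSON. carry_out: Moves the arm, as the interface text tells. Its arguments: {"type":"object","properties":{"commands":{"type":"array","items":{"type":"number"}},"force":{"type":"number"}},"required":["commands"]}

```bash
mkdir -p pics; ls
cat > h.py <<'E'
import numpy as np, cv2
from station import ctrl, viewer, ticket, nets
def world(cam,px,depth=None,z=None,info=None):
    i=info or viewer.camera_info(cam); R=np.array(i["R"]);t=np.array(i["t"])
    px=np.atleast_2d(px).astype(float)
    r=np.c_[(px[:,0]-i["cx"])/i["fx"],(px[:,1]-i["cy"])/i["fy"],np.ones(len(px))]
    if depth is not None: return (r*np.asarray(depth).reshape(-1,1)-t)@R
    o=-R.T@t; d=r@R
    return o+d*((z-o[2])/d[:,2])[:,None]
def cloud(cam,region,depth,info=None):
    v,u=np.nonzero(region&(depth>0))
    return world(cam,np.c_[u,v],depth[v,u],info=info)
E
python3 - <<'E'
from h import *
for c in ["top","side"]:
    p,d=viewer.camera(c); cv2.imwrite(f"pics/{c}0.png",p)
    for n in ["lock_knob","guard","black_knob_tip"]:
        for s in nets.silhouettes(c,n)[:3]:
            P=cloud(c,s["region"],d)
            print(c,n,round(s["confidence"],2),s["extent"],s["region"].sum(),np.median(P,0).round(3) if len(P) else None)
E
```

```text
pics
top lock_knob 0.75 [431.0, 255.0, 478.1, 296.4] 744 [ 0.504 -0.158  0.063]
top black_knob_tip 0.66 [158.5, 216.8, 209.0, 247.6] 712 [0.566 0.248 0.066]
top black_knob_tip 0.42 [407.8, 232.8, 432.8, 322.4] 688 [ 0.512 -0.106  0.051]
side lock_knob 0.81 [378.2, 160.2, 413.8, 190.7] 586 [ 0.497 -0.148  0.06 ]
side guard 0.63 [348.6, 165.2, 403.9, 225.6] 1397 [ 0.505 -0.105  0.043]
side black_knob_tip 0.75 [188.4, 278.8, 223.9, 314.9] 840 [0.561 0.251 0.062]
```

View pics/top0.png

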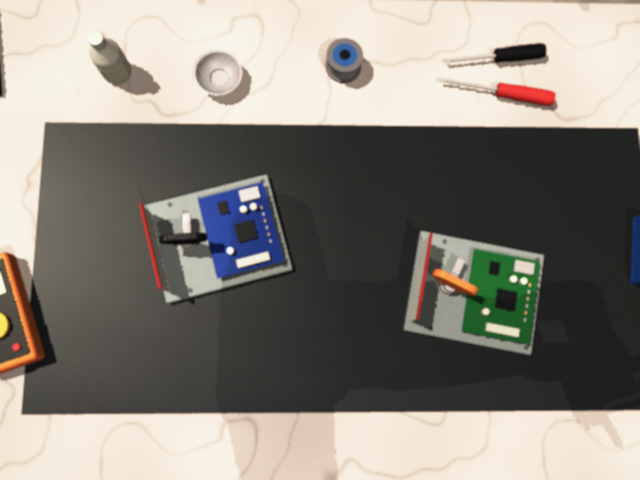

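Run:
```python
from h import *
p,d=viewer.camera("top")
s=nets.silhouettes("top","lock_knob")[0]
P=cloud("top",s["region"],d); Q=P[(P[:,2]>.07)&(P[:,2]<.085)]
print(len(Q)); r=cv2.minAreaRect(Q[:,:2].astype(np.float32)*1000); print("knob top",r, cv2.boxPoints(r).round(0).tolist())
# red top edge of guard
hsv=cv2.cvtColor(p,cv2.COLOR_BGR2HSV)
m=((hsv[...,0]<6)|(hsv[...,0]>172))&(hsv[...,1]>130)&(hsv[...,2]>70)
n,l,st,_=cv2.connectedComponentsWithStats(m.astype(np.uint8))
for k in range(1,n):
    if st[k,4]>25:
        v,u=np.nonzero(l==k); W=world("top",np.c_[u,v],z=.07)
        r=cv2.minAreaRect(W[:,:2].astype(np.float32)*1000); print("red",st[k],r, np.median(d[l==k]))
i=viewer.camera_info("top"); print(-np.array(i["R"]).T@i["t"], i["fx"])
```

```text
281
knob top ((501.03955078125, -153.03598022460938), (63.68897247314453, 11.048676490783691), 62.077964782714844) [[481.0, -179.0], [491.0, -184.0], [521.0, -127.0], [511.0, -122.0]]
red [495  83  60  23 858] ((794.1942138671875, -273.804931640625), (92.70481872558594, 25.687837600708008), 80.01626586914062) 0.97861004
red [139 203  23  86 348] ((554.0338134765625, 293.1515197753906), (130.56256103515625, 5.721761703491211), 15.071348190307617) 0.86935186
red [416 232  17  88 279] ((510.1823425292969, -107.24833679199219), (5.265972137451172, 131.085205078125), 78.73590850830078) 0.8741724
red [ 12 343   9   8  60] ((408.83123779296875, 472.3816223144531), (11.38392162322998, 9.694693565368652), 89.79597473144531) 0.86634123
[0.39425795 0.07068294 0.92914815] 595.6448362594418
```

The top view shows the orange knob at (455,281), between the red-edged guard at (424,277) and the green board. The black knob at (184,239) belongs to the other holder. The guard has yaw ≈ -11.3° and the knob axis is at about (0.501,-0.153), which both measurements agree on. The wings are at ≈ 62°, so the turn is ≈ 0.29 rad and about 73° clockwise is left.

Run:
```python
from h import *
from scipy.spatial.transform import Rotation as Ro
o=ctrl.get_obs()
for k in ["time_s","qpos","ee_pos","eef_rot","force","grip_width"]: print(k,np.round(o[k],4))
M=Ro.from_euler("xyz",o["eef_rot"]).as_matrix(); print(M.round(3), ctrl.hold_point_z)
```

```text
time_s 0.5
qpos [-1.3456  0.2999  1.5211  0.      1.3207 -0.0666]
ee_pos [ 0.1582 -0.5267  0.2054]
eef_rot [-3.1416e+00  1.0000e-04 -1.2790e+00]
force [ 1.0097 -0.009   0.0052]
grip_width 0.0938
[[ 0.288 -0.958 -0.   ]
 [-0.958 -0.288  0.   ]
 [-0.    -0.    -1.   ]] 0.0188
```

carry_out(
  commands=[0.3,34.3,37.4,0,0,0,0.79,0.3,34.3,37.4,0,0,0,0.79,0.3,34.3,37.4,0,0,0,0.79,0.3,34.3,37.4,0,0,0,0.79,0.3,34.3,37.4,0,0,0,0.79,0.3,34.3,37.4,0,0,0,0.79,0.3,34.3,37.4,0,0,0,0.79,0.3,34.3,37.4,0,0,0,0.79,0.3,34.3,37.4,0,0,0,0.79,0.3,34.3,37.4,0,0,0,0.79,0.3,34.3,37.4,0,0,0,0.79,0.3,34.3,37.4,0,0,0,0.79],
)

```text
time_s: 1.5
ee_pos: [0.4973, -0.1564, 0.2056]
eef_rot: [-3.142, -0.0, -0.489]
force: [0.2, -1.7, 0.5]
grip_width: 0.033
```

Run:
```python
from h import *
import time
viewer.camera("top") # settle
info=viewer.camera_info("wrist"); p,d=viewer.camera("wrist"); cv2.imwrite("pics/w1.png",p)
o=ctrl.get_obs(); print(o["ee_pos"],o["eef_rot"],o["time_s"])
for s in nets.silhouettes("wrist","lock_knob")[:2]:
    P=cloud("wrist",s["region"],d,info); Q=P[(P[:,2]>.07)&(P[:,2]<.083)]
    print(s["confidence"],s["extent"],len(P),len(Q),np.median(Q,0)); 
    if len(Q): print(cv2.minAreaRect(Q[:,:2].astype(np.float32)*1000))
```

```text
[ 0.49866211 -0.15433588  0.20519062] [-3.14090891e+00  8.08633638e-05 -4.83977567e-01] 1.6
0.77 [309.2, 188.6, 365.8, 263.4] 1275 740 [ 0.50225716 -0.1506216   0.07521177]
((501.27880859375, -152.7169189453125), (63.27366256713867, 9.950632095336914), 63.583621978759766)
```

View pics/w1.png

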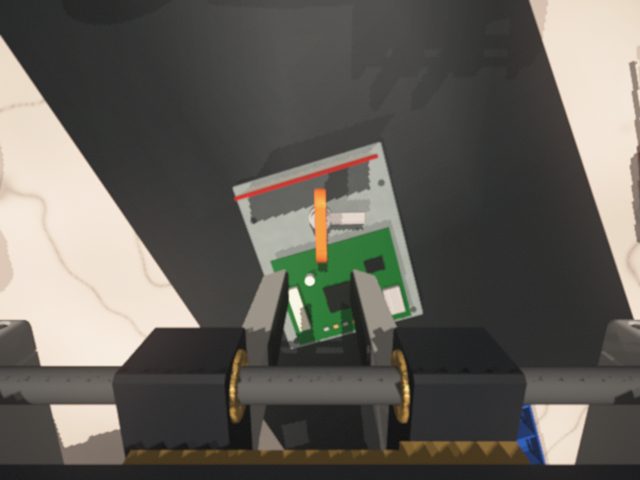

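The wrist view shows the wings upright at (320,190–263), centred between the fingers, with the clamp arm to the right at (348,218). The axis is (0.501,-0.153), which agrees with the first estimate. Next I descend and close on the wings.

carry_out(
  commands=[0.3,0.3,0.1,-3,0,0,0,0.3,0.3,0.1,-6,0,0,0,0.3,0.3,0.1,-9,0,0,0,0.3,0.3,0.1,-12,0,0,0,0.3,0.3,0.1,-14,0,0,0,0.3,0.3,0.1,-16,0,0,0,0.3,0.3,0.1,-16,0,0,0,0.3,0.3,0.1,-16,0,0,0],
  force=15,
)

```text
time_s: 2.32
ee_pos: [0.4995, -0.156, 0.0451]
eef_rot: [3.141, 0.002, -0.486]
force: [0.0, 0.5, 0.1]
grip_width: 0.0329
```

carry_out(
  commands=[0.3,0.2,0.3,0,0,0,0,0.3,0.2,0.3,0,0,0,0,1,0.2,0.3,0,0,0,0,1,0.2,0.3,0,0,0,0,1,0.2,0.3,0,0,0,0,1,0.2,0.3,0,0,0,0],
  force=15,
)

```text
time_s: 2.82
ee_pos: [0.5016, -0.153, 0.0454]
eef_rot: [3.141, 0.001, -0.486]
force: [0.2, -0.9, 1.9]
grip_width: 0.0098
```

carry_out(
  commands=[1,0,0,0,0,0,-0.09,1,0,0,0,0,0,-0.18,1,0,0,0,0,0,-0.27,1,0,0,0,0,0,-0.36,1,0,0,0,0,0,-0.45,1,0,0,0,0,0,-0.54,1,0,0,0,0,0,-0.63,1,0,0,0,0,0,-0.72,1,0,0,0,0,0,-0.81,1,0,0,0,0,0,-0.9,1,0,0,0,0,0,-0.99,1,0,0,0,0,0,-1.08],
)

```text
time_s: 3.82
ee_pos: [0.502, -0.1537, 0.0454]
eef_rot: [-3.141, 0.0, -1.57]
force: [3.3, -5.3, -4.3]
grip_width: 0.0102
```

Run:
```python
from h import *
o=ctrl.get_obs()
for k in ["ee_pos","eef_rot","force","moment","grip_width","qpos"]: print(k,np.round(o[k],3))
```

```text
ee_pos [ 0.502 -0.154  0.045]
eef_rot [-3.141  0.    -1.57 ]
force [ 3.341 -5.292 -4.254]
moment [-1.112 -0.656  0.171]
grip_width 0.01
qpos [-3.670e-01  4.380e-01  1.742e+00  1.000e-03  9.610e-01  1.203e+00]
```

carry_out(
  commands=[1,0,0,0,0,0,-0.06,1,0,0,0,0,0,-0.11,1,0,0,0,0,0,-0.16,1,0,0,0,0,0,-0.2,1,0,0,0,0,0,-0.22,1,0,0,0,0,0,-0.24,1,0,0,0,0,0,-0.24,1,0,0,0,0,0,-0.24],
)

```text
time_s: 4.48
ee_pos: [0.5021, -0.1539, 0.0454]
eef_rot: [-3.14, -0.0, -1.809]
force: [0.2, -4.3, -2.3]
grip_width: 0.0103
```

Run:
```python
from h import *
o=ctrl.get_obs()
for k in ["ee_pos","eef_rot","force","moment","grip_width"]: print(k,np.round(o[k],3))
```

```text
ee_pos [ 0.502 -0.154  0.045]
eef_rot [-3.14  -0.    -1.809]
force [ 0.19  -4.327 -2.251]
moment [-0.774 -0.189  0.226]
grip_width 0.01
```

carry_out(
  commands=[1,0,0,0,0,0,-0.02,1,0,0,0,0,0,-0.04,1,0,0,0,0,0,-0.06,1,0,0,0,0,0,-0.06,1,0,0,0,0,0,-0.06],
)

```text
time_s: 4.9
ee_pos: [0.5021, -0.1539, 0.0454]
eef_rot: [-3.14, -0.0, -1.869]
force: [1.0, -3.5, -2.8]
grip_width: 0.0109
```

Run:
```python
from h import *
for c in ["top"]:
    p,d=viewer.camera(c)
    cv2.imwrite("pics/t2.png",cv2.resize(p[200:360,360:600],None,fx=3,fy=3))
p,d=viewer.camera("side"); cv2.imwrite("pics/s2.png",cv2.resize(p[90:280,290:530],None,fx=3,fy=3))
o=ctrl.get_obs()
for k in ["ee_pos","eef_rot","force","moment","grip_width"]: print(k,np.round(o[k],3))
```

```text
ee_pos [ 0.502 -0.154  0.045]
eef_rot [-3.14  -0.    -1.869]
force [ 2.514 -3.993 -1.94 ]
moment [-0.584 -0.248  0.412]
grip_width 0.011
```

View pics/s2.png

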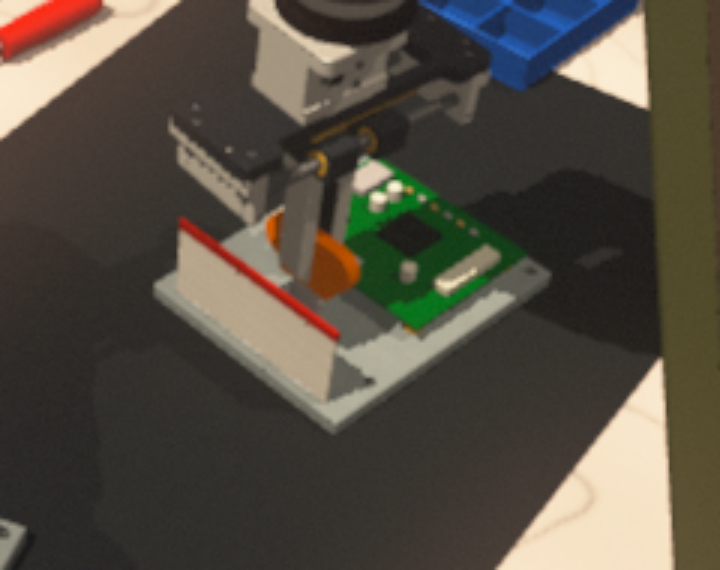

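The side view shows the wings (crop (270–360, 215–295)) parallel to the guard's red edge, with the fingers between them and clear of it. The rising moment (0.41 N m) and the pads being pried apart mean the knob is at its stop. Next I open slightly, lift and check.

carry_out(
  commands=[0.5,0,0,0,0,0,0,0.5,0,0,0,0,0,0,0.5,0,0,0,0,0,0,0.5,0,0,2,0,0,0,0.5,0,0,5,0,0,0,0.5,0,0,8,0,0,0,0.5,0,0,12,0,0,0,0.5,0,0,16,0,0,0,0.5,0,0,16,0,0,0,0.5,0,0,16,0,0,0],
)

```text
time_s: 5.83
ee_pos: [0.5028, -0.154, 0.2073]
eef_rot: [-3.136, -0.0, -1.869]
force: [0.2, 0.8, -1.2]
grip_width: 0.0236
```

Run:
```python
from h import *
o=ctrl.get_obs(); print(o["ee_pos"],o["eef_rot"],o["grip_width"],o["time_s"])
info=viewer.camera_info("wrist"); p,d=viewer.camera("wrist"); cv2.imwrite("pics/w3.png",p)
for s in nets.silhouettes("wrist","lock_knob")[:2]:
    P=cloud("wrist",s["region"],d,info); Q=P[(P[:,2]>.07)&(P[:,2]<.083)]
    print(s["confidence"],s["extent"],len(Q))
    if len(Q): print(cv2.minAreaRect(Q[:,:2].astype(np.float32)*1000))
hsv=cv2.cvtColor(p,cv2.COLOR_BGR2HSV)
m=((hsv[...,0]<5)|(hsv[...,0]>172))&(hsv[...,1]>150)&(hsv[...,2]>90)
n,l,st,_=cv2.connectedComponentsWithStats(m.astype(np.uint8))
for k in range(1,n):
    if st[k,4]>60:
        v,u=np.nonzero(l==k); W=world("wrist",np.c_[u,v],z=.07,info=info); print("red",st[k],cv2.minAreaRect(W[:,:2].astype(np.float32)*1000))
```

```text
[ 0.50276209 -0.15397511  0.20733519] [-3.13637105e+00 -2.51609189e-04 -1.86897608e+00] 0.023638083608790977 5.8333
0.83 [308.8, 187.4, 361.3, 263.8] 713
((501.7908020019531, -152.67120361328125), (9.964372634887695, 62.264163970947266), 78.7359619140625)
red [256 161  20 115 515] ((522.6834106445312, -109.01067352294922), (4.140786170959473, 105.76814270019531), 78.84208679199219)
```

View pics/w3.png

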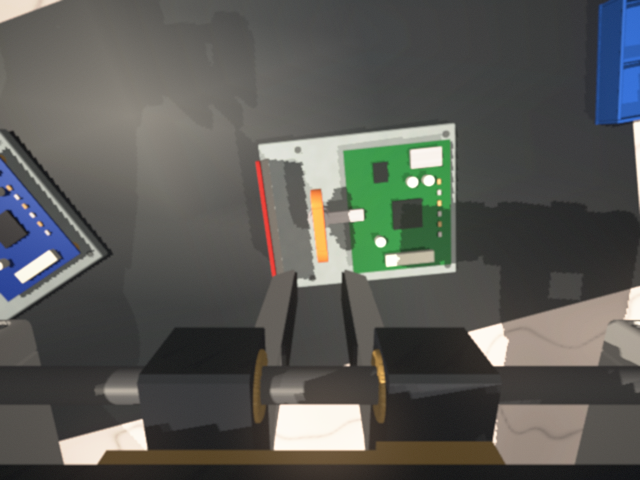

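The picture shows the wings at (319,226) parallel to the guard (265,218), measured at 78.74° against 78.84°. The clamp arm tip at (357,215) is over the board's edge. Nothing is touching, so I hand in.

Run:
```python
from h import *
print(ticket.hand_in())
```

```text
the job is handed in; nothing more can be done
None
```

The green board is locked. I gripped the orange knob on its axis, turned it clockwise to its stop, opened the fingers to 24 mm, and lifted straight up. The job was handed in at about 6 s of the 32 s allowed.

- **At the stop:** pushing slightly further raised the turning moment to 0.41 N m and started to pry the pads apart, so the knob was hard against its stop.
- **Last picture:** the wings were parallel to the guard to within about 0.1°, and the clamp arm was over the board's edge. The gripper was about 16 cm up and clear of everything.
- **Guard and black knob:** the fingers stayed clear of the guard, and the wrist force readings never went above about 8 N. I kept well away from the black knob, but did not measure it again at the end.
- **Disagreement:** the gripper ended about 6° past the wing direction because of that extra push at the stop. The picture shows the knob did not move with it or spring back on release.

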